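Throw the over-centre clamp of the sample grinder with its extension bar

ROBOT

A 6-joint arm with a two-finger parallel gripper is mounted at the origin on the work surface. World frame = base frame: x ahead of the robot, y to its left, z up, the work surface at z = 0. Lengths are in m, angles in degrees, forces in N, time in s.
With the tool pointing down it reaches from about 0.3 to 0.75 m from the base axis. Payload 8.5 kg.
Tool frame: the origin (TCP) lies midway between the tips of the shut fingers; the grasp point (between the pads) lies 19 mm behind it; z points along the fingers, y is the direction in which the jaws open and shut (so a half turn about z gives the same grasp; the last joint's range is limited). The gripper opens to 85 mm and grips with 20 to 120 N. Pads are 22 mm wide; open, the fingers measure 114 mm over their backs; the gripper's body (76 mm by 85 mm) begins 54 mm behind the grasp point. The pads swing forward as they close: fully open they stand 13 mm farther back than shut.
Start: joints at [51.721, 21.807, 74.336, -0, 83.858, -12.336], TCP at [0.241, 0.495, 0.231] pointing down, gripper open.
Joint ranges: [-178.18, 178.18], [-50.72, 133.34], [12.68, 142.11], [-81.47, 261.47], [9.98, 163.14], [-165.26, 165.26]. Speed limits (degrees/s): [136.94, 136.94, 180, 180, 180, 180].

INTERFACE

Orientations are given as a 3x3 rotation matrix whose columns are the frame's x, y, z axes.
In Python, from rig import env, viewer, ticket gives the robot as it stands. The module is installed in compiled form; this text tells all that it offers.
- The arm moves only by the shell command python3 -m pendant 'ROWS' [FORCE]. ROWS is JSON, a list of rows, each a list of 3 entries, a list of its own where there are three numbers: the shift along the world's x, y, z in mm, then the turn about the world's z in rad, then the opening, from -1 (shut) to 1 (fully open). A call has 1 to 12 rows; each row shifts and turns the pose as measured when the row begins; what a row does not reach is not made up. A row lasts 1/8 s, in which the tool goes at most 62.5 mm and 10.7 degrees, less where a joint would pass 70% of its speed; a pose out of reach is approached as far as the arm can. A call with a gripper value outside its range is refused whole. The fingers move at their own pace and stop on an object; FORCE is the grip in N (left out, the last holds). Time passes only in rows, so rows that do not move let the fingers close. It gives the time, the measured TCP pose, the force and the opening at its end, in the units of the state.
- env.observe(): the state, without advancing time (a new reading comes with each control period).
- viewer.get_image(name): name is "scene" or "top" or "wrist"; returns (picture, depth): 480x640x3 uint8, red, green, blue; 480x640 float32, m along the optical axis (not along the pixel's ray), 0 where there is no reading.
- viewer.camera_params(name): a dict with "fx", "fy", "cx", "cy" (pixels), "rvec" (rotation vector, rad) and "tvec" (3), from world to camera coordinates, as OpenCV has them; the wrist camera has in their place "T_tool_cam" (4x4, takes a point from camera to tool coordinates, whose origin is the TCP and whose axes are the flange's). Camera axes: x right, y down, z forward; pixel columns grow to the right and rows downward; lengths in m; the calibration is good to about 2 mm. A picture is of the moment at which its call begins: read the wrist's pose just before it. camera_params takes no time and is no camera call.
- ticket.close_job(): hands the job in, once; it reports no verdict.
The state is a dict: "time_s": time; "q": joint angles; "qvel": joint speeds; "joint_efforts": joint torques, N m; "position": TCP position; "tool_rot": TCP orientation; "ft_force": force on the tool from outside, world axes, zero at the start; "wrist_torque": the same for the moment, N m; "grip_width": finger opening in m.
Only numpy, scipy, OpenCV 4.12 (cv2) and the standard library are available. Lean on these libraries where they do the work, as an engineer would, in place of code of your own. Each camera call takes 0.05 s, during which the arm holds its last target. There are 200 camera calls.

TASK

Clamp the sample grinder fast in its bench fixture: take the steel extension bar from the mat, push it fully home on the stub of the clamp's lever, and swing the lever clockwise with it until it has gone over its dead point and stays over by itself, feeling your way and not forcing the lever against its stop. Then draw the bar off and lay it gently back on the middle of the mat, right way up. Move the lever only with the bar, never with the hand, and leave everything else on the counter where it is.

Things in the scene. Friction and masses are not known exactly. Their poses are not given: they have to be found in the camera images.
- fixture: bench fixture fixed to the counter: a steel base plate 130 x 290 mm, 12 mm thick, with the clamp at its +y end and a steel sample grinder (90 to 104 mm across, 260 mm high with its crank) standing in a cradle 178 mm from the clamp's pivot along the fixture's -y. Origin under the pivot, at counter height; z up
- pivot (a point): vertical axis of the clamp lever, at the height of the lever's middle line, 85 mm above the counter (axes as the fixture's). The lever was refitted on its splines up to 0.3 rad either way, so its dead point cannot be seen or measured beforehand, only felt: it comes with the stub within 0.3 rad of the direction 8 degrees left (anticlockwise from above) of the fixture's x
- lever: short steel lever of the over-centre clamp, turning level about the pivot: hub 30 mm across (top 106 mm above the counter) and a round stub 12 mm thick with a round end. Origin on the pivot axis in the stub's middle line; x points out along the stub, z up. It starts open, 0.6 to 1.35 rad short of its dead point, and is thrown clockwise seen from above
- hub: the round steel plate under the lever that turns with the clamp's crank, 44 mm across, top 69 mm above the counter
- lever_tip (a point): outer end of the stub, 78 mm from the pivot. The lever first swings free (up to 0.75 rad of play), then takes up firmly, loads up to about 1.7 N m, and goes slack at the dead point: the clamp snaps on by itself to its stop 0.12 rad further, ahead of the lever, which then swings free again until it meets that firm stop. Short of the dead point it springs back open
- plunger (a joint): how far the rubber pad has moved out towards the grinder, m: 0 when open, greatest at the dead point (about 0.008), a little less when the clamp rests on its stop past the dead point
- bar: loose steel extension bar, 0.35 kg, 145 mm long: a dark upright grip 100 mm long, 22 mm wide, 36 mm high, with a square socket tube (23 mm outside, 15 mm inside, 45 mm deep) on its end. Origin under the middle of the grip; x points along the bar to the socket, z up. It starts lying on the mat
- bar_mid (a point): centre of the bar's grip, 18 mm above its underside (axes as the bar's); the centre of mass is some 15 mm from it towards the socket. Pushed here, the throw takes about 13 N across the bar; over about 18 N is forcing the lever
- socket_mouth (a point): centre of the socket's open end, 95 mm from bar_mid along the bar's x
- socket_bottom (a point): centre of the socket's blind bottom, 50 mm from bar_mid along the bar's x; it meets lever_tip when the bar is fully on
- mat_top (a point): centre of the top face of the cork mat, 200 x 220 mm (its x, y), 6 mm thick, fixed to the counter
- bowl0: white ceramic cupping bowl, 92 mm across, 55 mm high (bystander; origin under its centre)
- bowl1: a second such bowl (bystander)
- bowl2: a third such bowl (bystander)
- jar0: open glass, 74 mm across, 85 mm high (bystander)
- jar1: amber jar with a steel cap, 70 mm across, 100 mm high (bystander)
- tamper: steel hand tamper standing on its 54 mm face, 75 mm high (bystander)
- spoon: steel cupping spoon, 170 mm long, lying flat (bystander)
- brush: counter brush, 160 mm long, lying flat (bystander)
- mat: the mat itself, origin under its centre
There are look-alikes about, which are no part of the job. What is shaped like the bar but orange or red is not meant.

How it is judged:
By the outcome, as a careful person would: the job done as asked, in the order asked, and still so for the second after the job is handed in, with the robot touching nothing.
It also fails if it takes over 72 s, if anything falls off the work surface, if the arm or the gripper's body presses on something with over 40 N, if the wrist force passes 120 N, or if a joint passes its speed limit or range.

## Working session

There is one attempt and no reset: what is moved stays moved. The work goes in short steps, Python scripts to look and compute and a shell command to move; the robot and the scene stay as the last step left them, time stands still between calls to the robot, and variables do not carry over. Pictures are saved under pics/ and viewed, about 8 in all and at most 12, crops included, and the job is handed in when it is done.

```bash
mkdir -p pics; cat > h.py <<'E'
import numpy as np, cv2
from rig import env, viewer, ticket
def grab(n,f):
    s=env.observe(); im,d=viewer.get_image(n); np.savez('pics/'+f+'.npz',im=im,d=d,p=s['position'],R=s['tool_rot'])
    cv2.imwrite('pics/'+f+'.png',im[:,:,::-1]); return im,d
def load(f):
    return np.load('pics/'+f+'.npz')
def world(n,f,pts,z=None):
    "pixels -> world; z: intersect with plane of that height, else depth"
    a=load(f); c=viewer.camera_params(n); out=[]
    if n=='wrist':
        T=np.array(c['T_tool_cam']); Rt=np.array(a['R']); R=Rt@T[:3,:3]; o=Rt@T[:3,3]+a['p']
    else:
        R=cv2.Rodrigues(np.array(c['rvec'],float))[0].T; o=-R@np.array(c['tvec'],float).ravel()
    for u,v in pts:
        r=R@np.array([(u-c['cx'])/c['fx'],(v-c['cy'])/c['fy'],1])
        k=a['d'][int(round(v)),int(round(u))] if z is None else (z-o[2])/r[2]
        out.append(o+k*r)
    return np.array(out)
def crop(f,x0,y0,x1,y1,k,g):
    im=load(f)['im'][y0:y1,x0:x1,::-1]; cv2.imwrite('pics/'+g+'.png',cv2.resize(im,None,fx=k,fy=k,interpolation=cv2.INTER_CUBIC))
E
python3 - <<'E'
from h import *
grab('top','top1'); grab('scene','sc1')
print(env.observe()); print(viewer.camera_params('wrist'))
E
```

```text
{'time_s': 0.1, 'q': array([ 5.17216908e+01,  2.18371652e+01,  7.43785899e+01,  1.60329155e-03,
        8.38585971e+01, -1.23362807e+01]), 'qvel': array([ 0.03208211, -0.05877734, -0.18228722, -0.04246019,  0.00128238,
        0.11565756]), 'joint_efforts': array([ 4.03658749e-03, -4.49212968e+01, -2.31657904e+01, -1.83656612e-04,
        3.64008942e-03, -5.04854245e-05]), 'position': array([0.24044003, 0.49437316, 0.23078391]), 'tool_rot': array([[-8.99235684e-01,  4.37463715e-01, -8.25736345e-04],
       [ 4.37464389e-01,  8.99235178e-01, -1.00146584e-03],
       [ 3.04426203e-04, -1.26178406e-03, -9.99999158e-01]]), 'ft_force': array([-0.27868344,  0.17070864,  0.126728  ]), 'wrist_torque': array([-0.00208613,  0.04374975, -0.02239476]), 'grip_width': 0.0854344235319706}
{'fx': 370.7117276431379, 'fy': 370.7117276431379, 'cx': 315.2450156733305, 'cy': 249.50315178841586, 'T_tool_cam': array([[-5.92181795e-04, -9.57333503e-01, -2.88984799e-01,
         7.40850753e-02],
       [ 9.99999753e-01, -4.57488005e-04, -5.33637257e-04,
        -4.58946947e-04],
       [ 3.78661745e-04, -2.88985043e-01,  9.57333537e-01,
        -1.42046070e-01],
       [ 0.00000000e+00,  0.00000000e+00,  0.00000000e+00,
         1.00000000e+00]])}
```

View pics/top1.png

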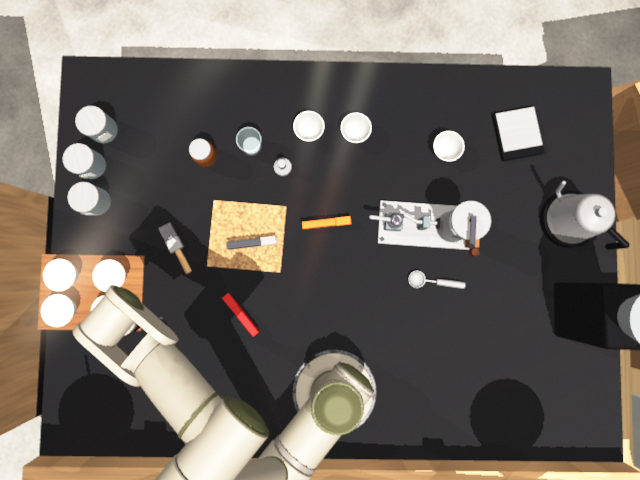

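View pics/sc1.png

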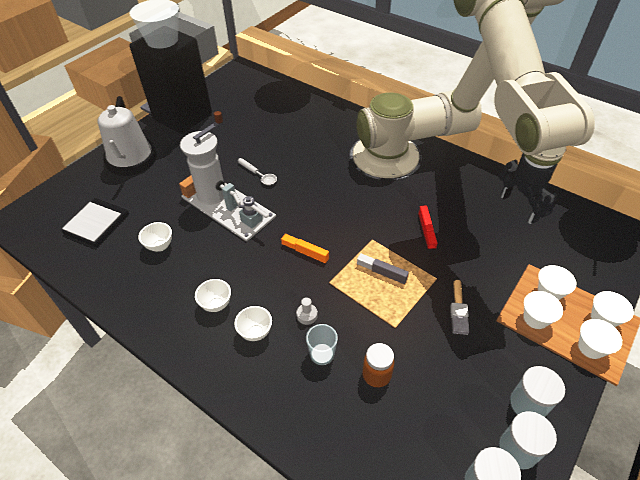

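Picture 1 (top): the grey/dark bar is on the mat at about (252,241), with its light socket towards (270,240). The look-alikes are the orange piece at (326,222) and the red one at (240,314). The fixture's clamp is at about (396,218) and the grinder at (470,220). Picture 2 (scene) agrees: bar at (383,268) on the mat, orange at (305,248), red at (428,227). I choose the dark one on the mat and check it in a close crop.

```bash
python3 - <<'E'
from h import *
crop('top1',200,195,300,280,5,'a'); crop('top1',360,190,500,265,4,'b')
a=cv2.imread('pics/a.png'); b=cv2.imread('pics/b.png')
# stack: bar left-top, fixture below
H=np.zeros((300+300,800,3),np.uint8); 
a=cv2.resize(a,(353,300)); H[:300,:353]=a; H[300:,:560]=b
cv2.imwrite('pics/ab.png',H)
print(world('top','top1',[(246,242),(268,240),(208,202),(286,207),(207,267),(282,271),(372,217),(396,218),(380,205),(470,220)]).round(3))
E
```

```text
[[ 0.432  0.262  0.051]
 [ 0.44   0.2    0.033]
 [ 0.553  0.385  0.002]
 [ 0.542  0.151 -0.001]
 [ 0.358  0.382 -0.002]
 [ 0.35   0.158  0.003]
 [ 0.507 -0.099  0.092]
 [ 0.504 -0.165  0.107]
 [ 0.552 -0.132  0.006]
 [ 0.488 -0.337  0.243]]
```

View pics/ab.png

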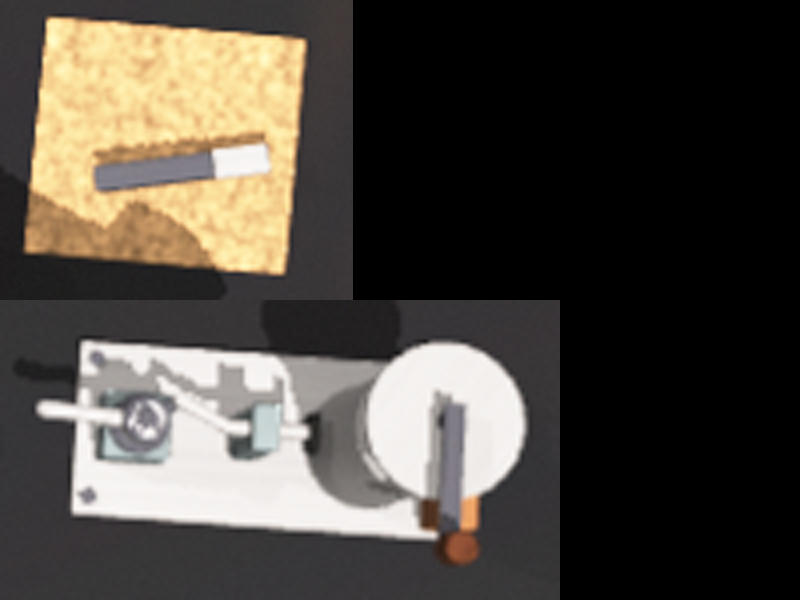

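```bash
python3 - <<'E'
from h import *
p=lambda l,z: world('top','top1',l,z)[:,:2].round(4)
print('grip end',p([(227.2,245.1)],.042),'mouth',p([(276.2,239.8)],.0355))
print('tip',p([(369.5,217)],.085),'piv',p([(396.5,220)],.106))
c=p([(380,200),(377.5,243.75)],.012); print('plate',c)
print('mat',p([(200+46/3.53,195+17/3.53),(200+306/3.53,195+39/3.53),(200+285/3.53,195+274/3.53),(200+25/3.53,195+252/3.53)],.006))
E
```

```text
grip end [[0.4225 0.3178]] mouth [[0.4406 0.1758]]
tip [[ 0.5075 -0.0927]] piv [[ 0.4981 -0.1671]]
plate [[ 0.5666 -0.1316]
 [ 0.435  -0.1249]]
mat [[0.5594 0.3694]
 [0.5443 0.1483]
 [0.3449 0.1619]
 [0.36   0.3807]]
```

Picture 3 (crop): the bar on the mat is dark with a bright socket, and neither orange nor red. Its grip end is at top px (227.2,245.1) and its mouth at (276.2,239.8). The lever's bright stub tip is at (369.5,217) and its hub at (396.5,220). The sizes check out: bar 143 mm, stub 75 mm, plate 132 mm, mat 221x200 mm. Next I hover over the bar and measure with the wrist camera.

```bash
python3 -m pendant '[[[32,-38,-9],-0.166,1],[[32,-38,-9],-0.166,1],[[32,-38,-9],-0.166,1],[[32,-38,-9],-0.166,1],[[32,-38,-9],-0.166,1],[[32,-38,-9],-0.166,1]]' 60; python3 - <<'E'
from h import *
im,d=grab('wrist','w1'); s=env.observe(); print(s['position'],s['tool_rot'][:,1],s['q'],s['time_s'])
E
```

```text
time_s: 0.85
position: [0.4348, 0.2609, 0.174]
tool_rot: [[-0.097, 0.995, -0.003], [0.995, 0.097, 0.0], [0.0, -0.003, -1.0]]
ft_force: [1.4, 0.9, -1.0]
grip_width: 0.0854
[0.43799359 0.25703561 0.17274322] [ 0.99630136  0.08587772 -0.00293609] [ 1.70655609e+01  2.07529431e+01  8.64436039e+01 -7.39715976e-02
  7.29907548e+01  1.21606352e+01] 0.9
```

View pics/w1.png

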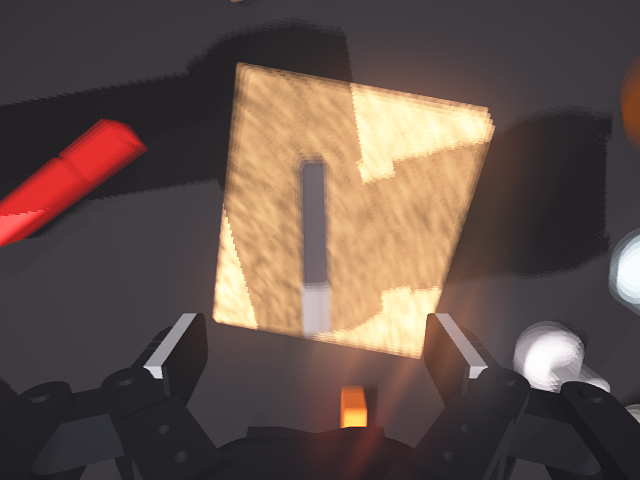

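```bash
python3 - <<'E'
from h import *
for P in ([.4348,.2609,.174],None):
    g=world('wrist','w1',[(314,160),(315,285)],.042); m=world('wrist','w1',[(315.5,333)],.0355); print(g.round(4),m.round(4), np.linalg.norm(g[0]-m[0]))
    mt=world('wrist','w1',[(238,64),(492,108),(420,357),(214,321)],.006); print(mt.round(4), mt.mean(0)); break
E
```

```text
[[0.4273 0.3185 0.042 ]
 [0.4373 0.2222 0.042 ]] [[0.4421 0.176  0.0355]] 0.14338673206873223
[[0.3631 0.3816 0.006 ]
 [0.5622 0.3693 0.006 ]
 [0.5457 0.1435 0.006 ]
 [0.3487 0.1626 0.006 ]] [0.45489644 0.264263   0.006     ]
```

Picture 4 (wrist, slightly blurred) shows the bar's grip end at (314,160), its mouth at (315,333), and all the mat corners. It agrees with the top view to 3–5 mm. Now I descend and grip.

```bash
python3 -m pendant '[[[-7,12,-40],0.03,0.2],[[0,0,-40],0,0.0],[[0,0,-40],0,0],[[0,0,-20],0,0],[[0,0,0],0,0]]' 60; python3 - <<'E'
from h import *
s=env.observe(); print(s['position'],np.degrees(np.arctan2(*s['tool_rot'][1::-1,1])),s['grip_width'],s['ft_force'],s['time_s'])
E
```

```text
time_s: 1.52
position: [0.4316, 0.2673, 0.0279]
tool_rot: [[-0.112, 0.994, -0.004], [0.994, 0.112, -0.003], [-0.002, -0.004, -1.0]]
ft_force: [0.1, -0.6, 0.7]
grip_width: 0.0424
[0.43159222 0.26727096 0.02792152] 6.440526554710018 0.0424268038122741 [ 0.09652776 -0.59591692  0.69616004] 1.525
```

```bash
python3 -m pendant '[[[0,2,-10],0,0],[[0,0,-6],0,0],[[0,0,0],0,-0.2],[[0,0,0],0,-1],[[0,0,0],0,-1],[[0,0,0],0,-1]]' 60; python3 -m pendant '[[[0,0,0],0,-1],[[0,0,0],0,-1]]' 80
```

```text
time_s: 2.28
position: [0.4323, 0.2699, 0.0132]
tool_rot: [[-0.113, 0.994, -0.001], [0.994, 0.113, -0.001], [-0.001, -0.001, -1.0]]
ft_force: [-0.4, -0.6, -3.5]
grip_width: 0.0209
time_s: 2.52
position: [0.4323, 0.2699, 0.0132]
tool_rot: [[-0.113, 0.994, -0.001], [0.994, 0.113, -0.001], [-0.001, -0.001, -1.0]]
ft_force: [-0.1, 0.1, -2.2]
grip_width: 0.021
```

```bash
python3 -m pendant '[[[0,0,20],0,-1],[[0,0,50],0,-1],[[0,0,60],0,-1],[[0,0,60],0,-1]]' && python3 -m pendant '[[[0,-46,0],-0.17,-1],[[0,-46,0],-0.17,-1],[[0,-46,0],-0.17,-1],[[0,-46,0],-0.17,-1],[[0,-46,0],-0.17,-1],[[0,-46,0],-0.17,-1],[[0,-46,0],-0.17,-1],[[0,-46,0],-0.17,-1],[[0,-40,0],-0.17,-1],[[0,0,0],0,-1],[[0,0,0],0,-1]]'; python3 - <<'E'
from h import *
im,d=grab('wrist','w2'); s=env.observe(); print(s['position'],np.degrees(np.arctan2(*s['tool_rot'][1::-1,1])),s['qvel'].round(2),s['q'].round(1))
E
```

```text
time_s: 3.02
position: [0.4293, 0.2686, 0.2041]
tool_rot: [[-0.112, 0.994, -0.012], [0.994, 0.112, -0.005], [-0.004, -0.012, -1.0]]
ft_force: [1.9, 0.4, -3.5]
grip_width: 0.0207
time_s: 4.4
position: [0.4271, -0.1508, 0.2082]
tool_rot: [[0.995, 0.104, -0.002], [0.104, -0.995, 0.002], [-0.001, -0.003, -1.0]]
ft_force: [-0.3, 0.3, -2.3]
grip_width: 0.0203
[ 0.42712647 -0.15069291  0.20823269] -84.00209104914867 [ 0.79 -0.3   0.1  -0.01 -0.04  0.1 ] [-34.5  13.3  91.1   0.1  75.7  49.5]
```

View pics/w2.png

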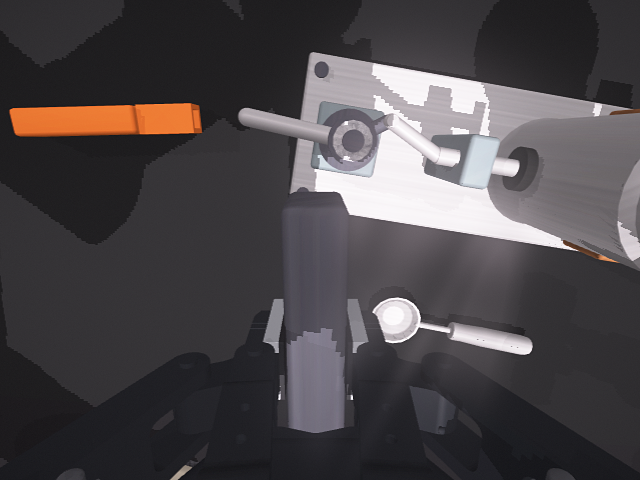

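```bash
python3 - <<'E'
from h import *
a=load('w2'); d=a['d']
ys,xs=np.mgrid[90:170,230:400]; pts=np.c_[xs.ravel(),ys.ravel()]
W=world('wrist','w2',pts); ok=(W[:,2]>.07)&(W[:,2]<.115)
print('z hist',np.histogram(W[:,2],bins=np.arange(0,.13,.01)))
m=ok.reshape(xs.shape)
cs=[]
for x in range(244,320,6):
    r=np.where(m[:,x-230])[0]
    if len(r): cs.append((x,90+r.mean())); print(x,90+r.min(),90+r.max(),W.reshape(*xs.shape,3)[r,x-230,2].mean().round(4))
C=world('wrist','w2',cs,.085); print(C[:,:2].round(4))
hub=(W[:,2]>.098)&(W[:,2]<.115); hp=pts[hub]; print('hub px',hp.mean(0),hp.min(0),hp.max(0)); 
v=np.polyfit(C[:,1],C[:,0],1); print('line yaw',np.degrees(np.arctan2(1,v[0])),v)
print('hubc',world('wrist','w2',[(352,139)],.106),'tip',world('wrist','w2',[(239.5,115.5)],.085))
b=world('wrist','w2',[(317,212),(319.5,425)],a['p'][2]+.0108+.018); print('bar tool',((b-a['p'])@a['R']).round(4))
E
python3 - <<'E'
import sys; sys.path.insert(0,'.')
E
python3 -c "
from h import *
crop('w2',225,80,385,200,5,'w2c')"
```

```text
z hist (array([1191, 3157,    0,    0,    0, 1024,  745,  192, 1311, 1864,  739,
          0]), array([0.  , 0.01, 0.02, 0.03, 0.04, 0.05, 0.06, 0.07, 0.08, 0.09, 0.1 ,
       0.11, 0.12]))
244 108 125 0.089
250 108 126 0.0892
256 110 128 0.0891
262 111 129 0.0889
268 112 130 0.089
274 114 132 0.0892
280 115 133 0.0891
286 117 135 0.0891
292 118 136 0.0893
298 119 137 0.0892
304 121 139 0.089
310 122 140 0.089
316 123 141 0.0891
[[ 0.508  -0.094 ]
 [ 0.5081 -0.098 ]
 [ 0.5072 -0.1021]
 [ 0.507  -0.1062]
 [ 0.5068 -0.1103]
 [ 0.5059 -0.1144]
 [ 0.5057 -0.1185]
 [ 0.5049 -0.1226]
 [ 0.5046 -0.1267]
 [ 0.5044 -0.1308]
 [ 0.5036 -0.135 ]
 [ 0.5034 -0.1391]
 [ 0.5031 -0.1433]]
hub px [352.20647149 140.01232666] [328 115] [376 165]
line yaw 83.84635725213077 [0.1078162  0.51838498]
hubc [[ 0.5010128  -0.16635492  0.106     ]] tip [[ 0.5083177  -0.09091554  0.085     ]]
bar tool [[ 0.0509  0.0007 -0.0289]
 [-0.0295  0.0017 -0.0288]]
```

View pics/w2c.png

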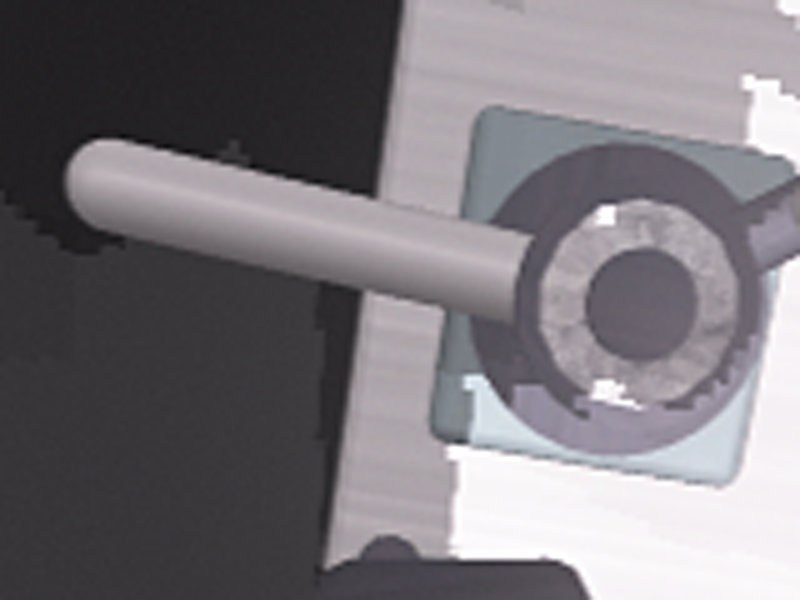

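Picture 5 (wrist) and crop 6 show the stub clearly. Its tip is at w2 px (239.5,115.5) and the hub at (352,139). The stub line is x=0.5184+0.1078y, yaw 83.85°, top z 0.089, so the pivot is about (0.5005,-0.167). The bar is centred in the jaws, with its tail 50 mm from the TCP. I line up ahead of the stub.

```bash
python3 -m pendant '[[[12,25,0],0.17,-1],[[12,25,0],0.17,-1],[[12,25,0],0.17,-1],[[12,25,0],0.17,-1],[[12,25,0],0.17,-1],[[12,25,0],0.17,-1],[[12,25,0],0.17,-1],[[12,25,0],0.17,-1],[[0,0,-30],0,-1],[[0,0,0],0,-1],[[0,0,0],0,-1]]'; cat >> h.py <<'E'
PIV=np.array([.5005,-.167])
def st():
    s=env.observe(); p=s['position']; y=np.degrees(np.arctan2(*s['tool_rot'][1::-1,1])); r=p[:2]-PIV
    print('t',round(s['time_s'],2),'p',p.round(4),'yaw',y.round(2),'f',s['ft_force'].round(1),'tq',s['wrist_torque'].round(2),'R',np.linalg.norm(r).round(4),'phi',np.degrees(np.arctan2(r[1],r[0])).round(2),'w',round(s['grip_width'],4))
E
python3 -c "
from h import *
st()"
```

```text
time_s: 5.82
position: [0.5227, 0.0682, 0.1793]
tool_rot: [[0.035, 0.999, -0.002], [0.999, -0.035, -0.0], [-0.0, -0.002, -1.0]]
ft_force: [-0.1, 0.8, -3.0]
grip_width: 0.0205
t 5.83 p [0.5227 0.0682 0.1793] yaw -1.98 f [-0.1  0.8 -3. ] tq [-0.01 -0.03 -0.  ] R 0.2362 phi 84.6 w 0.0205
```

```bash
python3 -m pendant '[[[1,-18,-40],-0.073,-1],[[0,0,-40],0,-1],[[0,0,-22],0,-1],[[0,0,0],0,-1],[[0,0,0],0,-1]]';python3 - <<'E'
from h import *
st(); grab('top','t2'); grab('scene','s2'); 
crop('t2',340,170,420,250,5,'t2c'); crop('s2',215,170,365,290,4,'s2c')
a=cv2.imread('pics/t2c.png'); b=cv2.imread('pics/s2c.png'); H=np.zeros((480,800,3),np.uint8)
H[:320,:320]=cv2.resize(a,(320,320)); H[:384,320:]=cv2.resize(b,(480,384)); cv2.imwrite('pics/ts2.png',H)
E
```

```text
time_s: 6.45
position: [0.5269, 0.0491, 0.0815]
tool_rot: [[0.11, 0.994, 0.01], [0.994, -0.11, -0.002], [-0.001, 0.01, -1.0]]
ft_force: [0.1, 0.4, -3.1]
grip_width: 0.0206
t 6.45 p [0.5269 0.0491 0.0815] yaw -6.32 f [ 0.1  0.4 -3.1] tq [-0.03 -0.01 -0.01] R 0.2177 phi 83.04 w 0.0206
```

View pics/ts2.png

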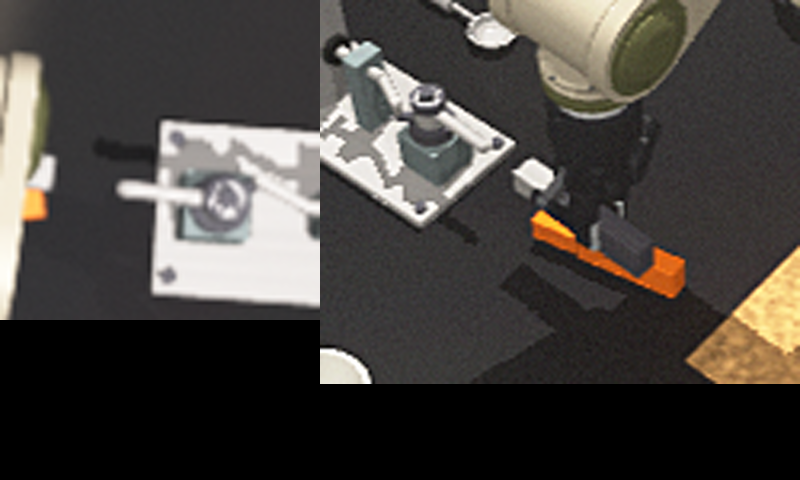

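Picture 7 shows the socket mouth (crop px 52,172) ahead of the stub tip (118,188), still 3–5 mm too far in +x. That agrees with the pose reading. I correct that and the height.

```bash
python3 -m pendant '[[[-3,0,-7],0,-1],[[0,0,0],0,-1],[[0,0,0],0,-1]]' >/dev/null; python3 -c "
from h import *
st();print(env.observe()['tool_rot'][:,2], (.5184+.1078*env.observe()['position'][1]).round(4))"
```

```text
t 6.92 p [0.524  0.0491 0.0753] yaw -6.31 f [-0.1 -0.3 -3.4] tq [ 0.07 -0.02  0.02] R 0.2174 phi 83.79 w 0.0208
[ 0.01263284 -0.00209285 -0.99991801] 0.5237
```

```bash
python3 -m pendant '[[[-1.6,-15,-1],0.003,-1],[[-1.6,-15,0],0,-1],[[0,0,0],0,-1]]' >/dev/null; python3 -c "
from h import *
st();print((.5184+.1078*env.observe()['position'][1]).round(4))"
```

```text
t 7.3 p [0.5207 0.0165 0.0744] yaw -6.14 f [-0.4 -0.2 -2.9] tq [0.07 0.03 0.05] R 0.1846 phi 83.71 w 0.0206
0.5202
```

Gap is now about 11 mm. I enter slowly.

```bash
for i in 1; do :; done; python3 -m pendant '[[[-1.3,-8,0],0,-1],[[-0.7,-6,0],0,-1],[[0,0,0],0,-1]]' >/dev/null; python3 -c "
from h import *
st();print((.5184+.1078*env.observe()['position'][1]).round(4))"; python3 -m pendant '[[[-0.6,-5,0],0,-1],[[0,0,0],0,-1]]' >/dev/null; python3 -c "
from h import *
st();print((.5184+.1078*env.observe()['position'][1]).round(4))"
```

```text
t 7.67 p [0.5186 0.0013 0.0744] yaw -6.17 f [ 0.3 -0.  -3.1] tq [0.01 0.03 0.01] R 0.1693 phi 83.87 w 0.0208
0.5185
t 7.92 p [ 0.518  -0.0038  0.0745] yaw -6.15 f [-0.4 -0.3 -2.9] tq [ 0.01 -0.   -0.01] R 0.1641 phi 83.89 w 0.0207
0.518
```

Already 9 mm in with no contact force. Continuing.

```bash
python3 -m pendant '[[[-1,-9,0],0,-1],[[-1,-9,0],0,-1],[[0,0,0],0,-1]]' >/dev/null; python3 -c "
from h import *
st();print((.5184+.1078*env.observe()['position'][1]).round(4))"; python3 -m pendant '[[[-1,-9,0],0,-1],[[-0.4,-4,0],0,-1],[[0,0,0],0,-1]]' >/dev/null; python3 -c "
from h import *
st();print((.5184+.1078*env.observe()['position'][1]).round(4))"
```

```text
t 8.3 p [ 0.5158 -0.0231  0.0744] yaw -6.14 f [-0.5  0.8 -4.2] tq [ 0.03  0.01 -0.01] R 0.1448 phi 83.93 w 0.0207
0.5159
t 8.68 p [ 0.5143 -0.0371  0.0744] yaw -6.16 f [ 0.1 -0.2 -3.4] tq [0.02 0.02 0.03] R 0.1307 phi 83.94 w 0.0209
0.5144
```

Now I creep until the bottom is felt.

```bash
for k in a; do python3 -m pendant '[[[-0.2,-2,0],0,-1],[[0,0,0],0,-1]]' >/dev/null; python3 -c "
from h import *
st()"; python3 -m pendant '[[[-0.1,-1.5,0],0,-1],[[0,0,0],0,-1]]' >/dev/null; python3 -c "
from h import *
st()";  done
```

```text
t 8.93 p [ 0.5141 -0.039   0.0745] yaw -6.15 f [-0.  -0.3 -4. ] tq [ 0.03 -0.04 -0.04] R 0.1287 phi 83.93 w 0.021
t 9.18 p [ 0.514  -0.0405  0.0745] yaw -6.13 f [-0.5 -0.2 -3.7] tq [ 0.02 -0.03 -0.02] R 0.1273 phi 83.91 w 0.0206
```

```bash
python3 -m pendant '[[[-0.1,-1.5,0],0,-1],[[0,0,0],0,-1]]' >/dev/null; python3 -c "
from h import *
st()"; python3 -m pendant '[[[-0.1,-1,0],0,-1],[[0,0,0],0,-1]]' >/dev/null; python3 -c "
from h import *
st()"
```

```text
t 9.43 p [ 0.5139 -0.042   0.0744] yaw -6.12 f [-0.2 -0.7 -3. ] tq [ 0.05  0.04 -0.01] R 0.1257 phi 83.9 w 0.0205
t 9.68 p [ 0.5138 -0.0429  0.0744] yaw -6.13 f [ 0.5  0.7 -2.8] tq [ 0.14  0.   -0.03] R 0.1248 phi 83.89 w 0.021
```

```bash
python3 -m pendant '[[[-0.1,-1,0],0,-1],[[0,0,0],0,-1]]' >/dev/null; python3 -c "
from h import *
st()"; python3 -m pendant '[[[-0.1,-1,0],0,-1],[[0,0,0],0,-1]]' >/dev/null; python3 -c "
from h import *
st()"
```

```text
t 9.93 p [ 0.5137 -0.043   0.0744] yaw -6.13 f [ 0.4  1.8 -3.2] tq [ 0.36 -0.05  0.05] R 0.1247 phi 83.92 w 0.0209
t 10.18 p [ 0.5137 -0.0431  0.0745] yaw -6.12 f [ 1.1  2.8 -3. ] tq [ 0.45 -0.09  0.02] R 0.1246 phi 83.92 w 0.0207
```

The bar is home: the advance stopped at R≈0.1247 with the reaction rising. Now I work out the arc steps.

```bash
cat >> h.py <<'E'
def arc(steps,R=.1248,phi=None):
    "rows (mm, rad) from the measured pose to the arc, each step deg clockwise from the measured yaw"
    s=env.observe(); p=s['position'][:2]; y=np.degrees(np.arctan2(*s['tool_rot'][1::-1,1]))+90
    a=y
    for k in steps:
        a-=k; t=PIV+R*np.array([np.cos(np.radians(a)),np.sin(np.radians(a))])
        print('phi',a.round(1),'row',((t-p)*1000).round(1)); p=t
E
python3 -c "
from h import *
arc([4]*19)"
```

```text
phi 79.9 row [ 8.7 -1.1]
phi 75.9 row [ 8.5 -1.8]
phi 71.9 row [ 8.4 -2.4]
phi 67.9 row [ 8.2 -3. ]
phi 63.9 row [ 8.  -3.6]
phi 59.9 row [ 7.7 -4.1]
phi 55.9 row [ 7.4 -4.6]
phi 51.9 row [ 7.  -5.1]
phi 47.9 row [ 6.7 -5.6]
phi 43.9 row [ 6.3 -6.1]
phi 39.9 row [ 5.8 -6.5]
phi 35.9 row [ 5.3 -6.9]
phi 31.9 row [ 4.9 -7.2]
phi 27.9 row [ 4.3 -7.6]
phi 23.9 row [ 3.8 -7.8]
phi 19.9 row [ 3.2 -8.1]
phi 15.9 row [ 2.7 -8.3]
phi 11.9 row [ 2.1 -8.5]
phi 7.9 row [ 1.5 -8.6]
```

```bash
python3 -m pendant '[[[8.7,-1.1,0],-0.07,-1],[[0,0,0],0,-1]]' >/dev/null; python3 -c "
from h import *
st()"; python3 -m pendant '[[[8.5,-1.8,0],-0.07,-1],[[0,0,0],0,-1]]' >/dev/null; python3 -c "
from h import *
st();arc([4]*4)"
```

```text
t 10.43 p [ 0.5221 -0.0442  0.0743] yaw -10.19 f [ 1.2  0.9 -3.5] tq [ 0.34 -0.18  0.05] R 0.1247 phi 80.01 w 0.0208
t 10.68 p [ 0.5301 -0.0459  0.0742] yaw -14.1 f [ 1.5  1.6 -1.9] tq [ 0.38 -0.23  0.02] R 0.1246 phi 76.29 w 0.0209
phi 71.9 row [ 9.2 -2.5]
phi 67.9 row [ 8.2 -3. ]
phi 63.9 row [ 8.  -3.6]
phi 59.9 row [ 7.7 -4.1]
```

```bash
python3 -m pendant '[[[9,-2.5,0],-0.07,-1],[[8.2,-3,0],-0.07,-1],[[0,0,0],0,-1]]' >/dev/null; python3 -c "
from h import *
st()"; python3 -m pendant '[[[8,-3.6,0],-0.07,-1],[[0,0,0],0,-1]]' >/dev/null; python3 -c "
from h import *
st();arc([4]*4)"
```

```text
t 11.05 p [ 0.5458 -0.0509  0.0741] yaw -21.91 f [ 2.4  2.  -2.8] tq [ 0.42 -0.33  0.02] R 0.1247 phi 68.67 w 0.0204
t 11.3 p [ 0.553  -0.054   0.0741] yaw -25.65 f [ 1.8  2.5 -3.1] tq [ 0.47 -0.41  0.03] R 0.1247 phi 65.07 w 0.0206
phi 60.4 row [ 9.2 -4.6]
phi 56.4 row [ 7.4 -4.6]
phi 52.4 row [ 7.1 -5.1]
phi 48.4 row [ 6.7 -5.6]
```

```bash
python3 -m pendant '[[[8.5,-4.2,0],-0.065,-1],[[7.5,-4.5,0],-0.07,-1],[[0,0,0],0,-1]]' >/dev/null; python3 -c "
from h import *
st()"; python3 -m pendant '[[[7.1,-5,0],-0.07,-1],[[0,0,0],0,-1]]' >/dev/null; python3 -c "
from h import *
st();arc([4]*4)"
```

```text
t 11.68 p [ 0.5675 -0.0619  0.074 ] yaw -33.0 f [ 2.4  2.3 -2.1] tq [ 0.41 -0.45  0.03] R 0.1247 phi 57.5 w 0.0208
t 11.93 p [ 0.5738 -0.0662  0.0741] yaw -36.69 f [ 2.6  2.1 -2.7] tq [ 0.46 -0.49  0.01] R 0.1246 phi 54.01 w 0.0208
phi 49.3 row [ 8.1 -6.2]
phi 45.3 row [ 6.4 -5.9]
phi 41.3 row [ 6.  -6.3]
phi 37.3 row [ 5.5 -6.7]
```

```bash
python3 -m pendant '[[[7.4,-5.6,0],-0.065,-1],[[0,0,0],0,-1]]' >/dev/null; python3 -c "
from h import *
st()"; python3 -m pendant '[[[6.5,-5.8,0],-0.07,-1],[[0,0,0],0,-1]]' >/dev/null; python3 -c "
from h import *
st();arc([4]*4)"
```

```text
t 12.18 p [ 0.5777 -0.0694  0.0733] yaw -40.13 f [-2.1  5.6  0.1] tq [ 0.86  0.2  -0.16] R 0.1244 phi 51.64 w 0.0206
t 12.43 p [ 0.5816 -0.0727  0.0731] yaw -43.78 f [1.1 4.9 0.7] tq [ 0.52 -0.12  0.3 ] R 0.1244 phi 49.31 w 0.0205
phi 42.2 row [ 11.3 -10.4]
phi 38.2 row [ 5.6 -6.7]
phi 34.2 row [ 5.1 -7. ]
phi 30.2 row [ 4.6 -7.4]
```

Take-up begins at phi≈51°. From here I use steady short rows without pauses and watch the tangential force.

```bash
cat >> h.py <<'E'
def ft():
    s=env.observe(); r=s['position'][:2]-PIV; u=r/np.linalg.norm(r); f=s['ft_force'][:2]
    a=np.degrees(np.arctan2(r[1],r[0])); y=np.degrees(np.arctan2(*s['tool_rot'][1::-1,1]))+90
    print('t',round(s['time_s'],2),'phi',a.round(2),'yaw+90',y.round(2),'R',np.linalg.norm(r).round(4),'z',s['position'][2].round(4),'resist',(f@[-u[1],u[0]]).round(1),'radial',(f@u).round(1),'tqz',s['wrist_torque'][2].round(2),'| tangent/10mm',(10*np.array([u[1],-u[0]])).round(1))
E
python3 -m pendant '[[[6.8,-5.9,0],-0.03,-1]]' >/dev/null; python3 -c "
from h import *
ft()"; python3 -m pendant '[[[6.8,-5.9,0],-0.05,-1]]' >/dev/null; python3 -c "
from h import *
ft()"
```

```text
t 12.55 phi 46.77 yaw+90 44.68 R 0.1244 z 0.0727 resist 15.4 radial 3.1 tqz -0.86 | tangent/10mm [ 7.3 -6.8]
t 12.68 phi 44.53 yaw+90 41.95 R 0.1244 z 0.072 resist 13.8 radial 1.4 tqz -0.45 | tangent/10mm [ 7.  -7.1]
```

```bash
python3 -m pendant '[[[4.2,-4.3,1],-0.02,-1]]' >/dev/null; python3 -c "
from h import *
ft()"; python3 -m pendant '[[[4.2,-4.3,1],-0.03,-1]]' >/dev/null; python3 -c "
from h import *
ft()"
```

```text
t 12.8 phi 43.66 yaw+90 40.95 R 0.1242 z 0.0723 resist 15.3 radial 6.1 tqz -0.47 | tangent/10mm [ 6.9 -7.2]
t 12.93 phi 42.67 yaw+90 39.43 R 0.1242 z 0.0726 resist 11.5 radial 4.2 tqz 0.03 | tangent/10mm [ 6.8 -7.4]
```

```bash
python3 -m pendant '[[[4.9,-5.3,0.5],-0.025,-1]]' >/dev/null; python3 -c "
from h import *
ft()"; python3 -m pendant '[[[4.9,-5.4,0.5],-0.025,-1]]' >/dev/null; python3 -c "
from h import *
ft()";  python3 -m pendant '[[[4.7,-5.5,0.5],-0.025,-1]]' >/dev/null; python3 -c "
from h import *
ft()"
```

```text
t 13.05 phi 41.28 yaw+90 38.19 R 0.1242 z 0.0723 resist 15.2 radial 5.5 tqz -0.35 | tangent/10mm [ 6.6 -7.5]
t 13.18 phi 40.05 yaw+90 36.95 R 0.1242 z 0.072 resist 16.6 radial 4.9 tqz -0.44 | tangent/10mm [ 6.4 -7.7]
t 13.3 phi 38.89 yaw+90 35.71 R 0.1242 z 0.0717 resist 15.4 radial 5.6 tqz -0.53 | tangent/10mm [ 6.3 -7.8]
```

```bash
python3 -m pendant '[[[4.4,-4.9,1],-0.035,-1]]' >/dev/null; python3 -c "
from h import *
ft()"; python3 -m pendant '[[[4.8,-5.2,1],-0.035,-1]]' >/dev/null; python3 -c "
from h import *
ft()";  python3 -m pendant '[[[4.6,-5.5,1],-0.03,-1]]' >/dev/null; python3 -c "
from h import *
ft()"
```

```text
t 13.43 phi 37.73 yaw+90 33.93 R 0.1242 z 0.0719 resist 11.7 radial 2.4 tqz 0.2 | tangent/10mm [ 6.1 -7.9]
t 13.55 phi 36.18 yaw+90 32.17 R 0.1242 z 0.0721 resist 10.9 radial 1.1 tqz 0.34 | tangent/10mm [ 5.9 -8.1]
t 13.68 phi 34.65 yaw+90 30.68 R 0.1241 z 0.072 resist 12.9 radial 3.3 tqz 0.12 | tangent/10mm [ 5.7 -8.2]
```

```bash
python3 -m pendant '[[[4.4,-5.7,1],-0.027,-1]]' >/dev/null; python3 -c "
from h import *
ft()"; python3 -m pendant '[[[4.3,-5.8,1],-0.027,-1]]' >/dev/null; python3 -c "
from h import *
ft()";  python3 -m pendant '[[[4.1,-5.9,1],-0.027,-1]]' >/dev/null; python3 -c "
from h import *
ft()"; python3 -m pendant '[[[4,-6,1],-0.027,-1]]' >/dev/null; python3 -c "
from h import *
ft()"
```

```text
t 13.8 phi 33.22 yaw+90 29.35 R 0.1241 z 0.0719 resist 15.7 radial 4.1 tqz -0.12 | tangent/10mm [ 5.5 -8.4]
t 13.93 phi 31.87 yaw+90 28.02 R 0.124 z 0.0717 resist 14.8 radial 3.4 tqz -0.22 | tangent/10mm [ 5.3 -8.5]
t 14.05 phi 30.52 yaw+90 26.68 R 0.124 z 0.0715 resist 14.7 radial 4.3 tqz -0.26 | tangent/10mm [ 5.1 -8.6]
t 14.18 phi 29.16 yaw+90 25.33 R 0.124 z 0.0713 resist 14.4 radial 3.6 tqz -0.38 | tangent/10mm [ 4.9 -8.7]
```

```bash
python3 -m pendant '[[[3.6,-5.8,2],-0.033,-1]]' >/dev/null; python3 -c "
from h import *
ft()"; python3 -m pendant '[[[3.5,-5.9,2],-0.031,-1]]' >/dev/null; python3 -c "
from h import *
ft()";  python3 -m pendant '[[[3.3,-6,1.5],-0.027,-1]]' >/dev/null; python3 -c "
from h import *
ft()"; python3 -m pendant '[[[3.2,-6,1.5],-0.027,-1]]' >/dev/null; python3 -c "
from h import *
ft()"
```

```text
t 14.3 phi 27.75 yaw+90 23.65 R 0.1239 z 0.072 resist 10.5 radial 3.4 tqz -0.07 | tangent/10mm [ 4.7 -8.8]
t 14.43 phi 26.18 yaw+90 22.07 R 0.1239 z 0.0724 resist 9.9 radial 3.8 tqz -0.14 | tangent/10mm [ 4.4 -9. ]
t 14.55 phi 24.59 yaw+90 20.71 R 0.1239 z 0.0722 resist 12.0 radial 4.4 tqz -0.45 | tangent/10mm [ 4.2 -9.1]
t 14.68 phi 22.98 yaw+90 19.32 R 0.1239 z 0.072 resist 11.5 radial 3.7 tqz -0.58 | tangent/10mm [ 3.9 -9.2]
```

Resistance is falling, so the dead point is near. I shorten the steps.

```bash
python3 -m pendant '[[[2.2,-4.8,1.5],-0.028,-1]]' >/dev/null; python3 -c "
from h import *
ft()"; python3 -m pendant '[[[2.1,-4.8,1.5],-0.026,-1]]' >/dev/null; python3 -c "
from h import *
ft()";  python3 -m pendant '[[[2,-4.8,1.5],-0.025,-1]]' >/dev/null; python3 -c "
from h import *
ft()"
```

```text
t 14.8 phi 21.7 yaw+90 17.89 R 0.1239 z 0.0722 resist 6.5 radial 4.9 tqz -0.39 | tangent/10mm [ 3.7 -9.3]
t 14.93 phi 20.19 yaw+90 16.56 R 0.1239 z 0.0724 resist 5.2 radial 5.6 tqz -0.41 | tangent/10mm [ 3.5 -9.4]
t 15.05 phi 18.37 yaw+90 15.31 R 0.124 z 0.0729 resist 1.3 radial 4.0 tqz -0.27 | tangent/10mm [ 3.2 -9.5]
```

```bash
python3 -m pendant '[[[1.3,-3.8,0.5],-0.03,-1]]' >/dev/null; python3 -c "
from h import *
ft()"; python3 -m pendant '[[[1.1,-3,0.5],-0.02,-1]]' >/dev/null; python3 -c "
from h import *
ft()"
```

```text
t 15.18 phi 16.55 yaw+90 13.69 R 0.124 z 0.0729 resist 1.3 radial 3.3 tqz -0.17 | tangent/10mm [ 2.8 -9.6]
t 15.3 phi 15.19 yaw+90 12.55 R 0.124 z 0.073 resist 2.0 radial 4.7 tqz -0.36 | tangent/10mm [ 2.6 -9.7]
```

```bash
python3 -m pendant '[[[0.6,-2.4,0.5],-0.02,-1]]' >/dev/null; python3 -c "
from h import *
ft()"; python3 -m pendant '[[[0,0,0],0,-1],[[0,0,0],0,-1]]' >/dev/null; python3 -c "
from h import *
ft();st()"
```

```text
t 15.43 phi 14.07 yaw+90 11.38 R 0.124 z 0.0732 resist 2.4 radial 5.3 tqz -0.28 | tangent/10mm [ 2.4 -9.7]
t 15.68 phi 13.99 yaw+90 11.39 R 0.124 z 0.0731 resist 2.6 radial 4.1 tqz -0.3 | tangent/10mm [ 2.4 -9.7]
t 15.68 p [ 0.6208 -0.137   0.0731] yaw -78.61 f [ 3.3  3.5 -6.9] tq [ 0.3  -1.13 -0.3 ] R 0.124 phi 13.99 w 0.0208
```

It holds still with no spring-back: over the dead point at phi≈18.5, now about 4.5° past it and short of the stop. Next I draw the bar off along the stub.

```bash
python3 -m pendant '[[[2,1.2,-0.5],-0.01,-1],[[0,0,0],0,-1]]' >/dev/null; python3 -c "
from h import *
ft();st()"; python3 -m pendant '[[[5.8,1.4,0],0,-1],[[0,0,0],0,-1]]' >/dev/null; python3 -c "
from h import *
ft();st()"
```

```text
t 15.93 phi 14.1 yaw+90 10.8 R 0.1253 z 0.0727 resist 0.9 radial 2.7 tqz -0.09 | tangent/10mm [ 2.4 -9.7]
t 15.93 p [ 0.622  -0.1365  0.0727] yaw -79.2 f [ 2.4  1.5 -6.5] tq [-0.02 -0.72 -0.09] R 0.1253 phi 14.1 w 0.0208
t 16.18 phi 14.07 yaw+90 10.8 R 0.1313 z 0.0727 resist 0.9 radial 1.9 tqz -0.13 | tangent/10mm [ 2.4 -9.7]
t 16.18 p [ 0.6278 -0.1351  0.0727] yaw -79.2 f [ 1.6  1.3 -6.5] tq [ 0.01 -0.75 -0.13] R 0.1313 phi 14.07 w 0.0207
```

```bash
python3 -m pendant '[[[8.7,2.1,-0.8],0,-1],[[0,0,0],0,-1]]' >/dev/null; python3 -c "
from h import *
ft();st();print(env.observe()['tool_rot'].round(4))"; python3 -m pendant '[[[8.7,2.1,0],0,-1],[[0,0,0],0,-1]]' >/dev/null; python3 -c "
from h import *
ft();st()"
```

```text
t 16.43 phi 14.03 yaw+90 10.81 R 0.1409 z 0.0721 resist 0.4 radial 0.5 tqz -0.03 | tangent/10mm [ 2.4 -9.7]
t 16.43 p [ 0.6372 -0.1328  0.0721] yaw -79.19 f [ 0.4  0.5 -4.6] tq [-0.11 -0.3  -0.03] R 0.1409 phi 14.03 w 0.0209
[[ 0.9794  0.1851 -0.0803]
 [ 0.1955 -0.9691  0.1508]
 [-0.0499 -0.1633 -0.9853]]
t 16.68 phi 13.99 yaw+90 10.82 R 0.1507 z 0.0722 resist 0.0 radial 1.1 tqz -0.04 | tangent/10mm [ 2.4 -9.7]
t 16.68 p [ 0.6467 -0.1306  0.0722] yaw -79.18 f [ 1.1  0.3 -5.5] tq [-0.13 -0.4  -0.04] R 0.1507 phi 13.99 w 0.0205
```

The bar is sliding off cleanly. The tool has tilted about 10° under load and I can't command that back, so I'll allow for it when laying the bar down. I finish drawing off.

```bash
python3 -m pendant '[[[8.7,2,-0.6],0,-1],[[8.7,2,0],0,-1],[[0,0,0],0,-1]]' >/dev/null; python3 -c "
from h import *
ft();st()"; python3 -m pendant '[[[10,2.3,0],0,-1],[[12,2.5,0],0,-1],[[0,0,0],0,-1]]' >/dev/null; python3 -c "
from h import *
ft();st();print(env.observe()['tool_rot'].round(4)); grab('scene','s3')
crop('s3',170,110,330,230,5,'s3c')"
```

```text
t 17.05 phi 13.85 yaw+90 10.83 R 0.17 z 0.0719 resist -0.9 radial 0.9 tqz -0.04 | tangent/10mm [ 2.4 -9.7]
t 17.05 p [ 0.6655 -0.1263  0.0719] yaw -79.17 f [ 1.1 -0.7 -2.9] tq [-0.15 -0.07 -0.04] R 0.17 phi 13.85 w 0.0207
t 17.43 phi 13.65 yaw+90 10.83 R 0.1939 z 0.072 resist 0.4 radial -0.7 tqz 0.01 | tangent/10mm [ 2.4 -9.7]
t 17.43 p [ 0.689  -0.1212  0.072 ] yaw -79.17 f [-0.8  0.2 -4.9] tq [-0.12 -0.11  0.01] R 0.1939 phi 13.65 w 0.0206
[[ 0.9795  0.1854 -0.0793]
 [ 0.1956 -0.9691  0.1501]
 [-0.0491 -0.1625 -0.9855]]
```

View pics/s3c.png

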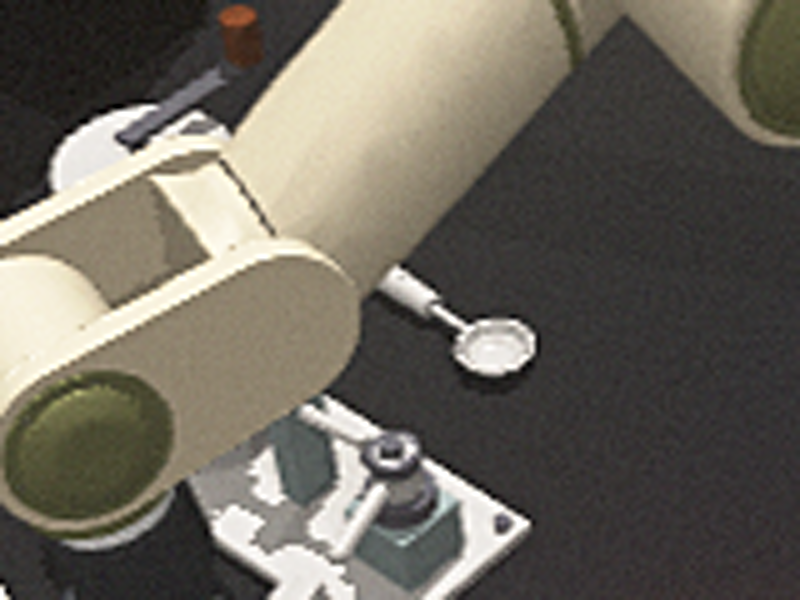

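Picture 8 shows the lever has stayed over with the bar clear of it: the stub is at crop px (355,525), pointing away from the grinder line, and the hub is at (392,452). I lift and carry the bar to the mat.

```bash
python3 -m pendant '[[[0,0,30],0,-1],[[0,0,45],0,-1],[[0,0,40],0,-1]]' >/dev/null; python3 -m pendant '[[[-24,39,0],0.147,-1],[[-24,39,0],0.147,-1],[[-24,39,0],0.147,-1],[[-24,39,0],0.147,-1],[[-24,39,0],0.147,-1],[[-24,39,0],0.147,-1],[[-24,39,0],0.147,-1],[[-24,39,0],0.147,-1],[[-24,39,0],0.147,-1],[[0,0,0],0,-1],[[0,0,0],0,-1]]'; python3 -c "
from h import *
st();print(env.observe()['q'].round(1))
grab('wrist','w4'); grab('top','t4')
crop('t4',350,180,470,250,3,'t4c')
a=cv2.resize(cv2.imread('pics/w4.png'),(440,330)); b=cv2.imread('pics/t4c.png'); H=np.zeros((330,800,3),np.uint8); H[:,:440]=a; H[:210,440:]=b; cv2.imwrite('pics/wt4.png',H)"
```

```text
time_s: 19.23
position: [0.4595, 0.2366, 0.1918]
tool_rot: [[0.012, 0.987, -0.161], [0.999, -0.02, -0.047], [-0.05, -0.16, -0.986]]
ft_force: [-0.3, -0.6, -2.9]
grip_width: 0.0207
t 19.23 p [0.4595 0.2366 0.1918] yaw -1.14 f [-0.3 -0.6 -2.9] tq [ 0.05 -0.13 -0.02] R 0.4056 phi 95.81 w 0.0207
[14.3 24.7 77.1 -0.3 87.9 15.2]
```

View pics/wt4.png

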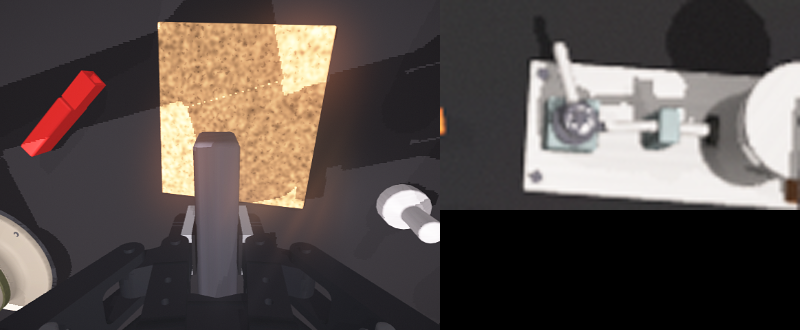

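Picture 9 shows the mat below and the bar upright in the jaws. In the top crop the lever stub stands over at (565,60) from the hub (577,120), the toggle link is straight, and nothing has sprung back. Now I descend.

```bash
python3 -m pendant '[[[-8,34,-30],-0.03,-1],[[0,0,-45],0,-1],[[0,0,-45],0,-1],[[0,0,-25],0,-1],[[0,0,0],0,-1],[[0,0,0],0,-1]]' ; python3 -c "
from h import *
st()"
```

```text
time_s: 20.08
position: [0.4565, 0.2663, 0.0442]
tool_rot: [[0.057, 0.986, -0.158], [0.997, -0.064, -0.039], [-0.048, -0.155, -0.987]]
ft_force: [0.2, 0.4, -3.2]
grip_width: 0.0207
t 20.07 p [0.4565 0.2663 0.0442] yaw -3.69 f [ 0.2  0.4 -3.2] tq [ 0.06 -0.16  0.  ] R 0.4355 phi 95.8 w 0.0207
```

```bash
python3 -m pendant '[[[-4,4,-14],0,-1],[[0,0,-6],0,-1],[[0,0,-3],0,-1],[[0,0,0],0,-1]]' >/dev/null; python3 -c "
from h import *
st()"; python3 -m pendant '[[[0,0,-3],0,-1],[[0,0,-2],0,-1],[[0,0,0],0,-1]]' ; python3 -c "
from h import *
st()"
```

```text
t 20.57 p [0.4534 0.2707 0.0217] yaw -3.71 f [ 0.1 -0.  -3.1] tq [ 0.08 -0.13 -0.  ] R 0.4403 phi 96.14 w 0.0203
time_s: 20.95
position: [0.4537, 0.2708, 0.0168]
tool_rot: [[0.058, 0.986, -0.153], [0.997, -0.064, -0.037], [-0.046, -0.151, -0.987]]
ft_force: [-0.7, -0.2, -2.5]
grip_width: 0.0207
t 20.95 p [0.4537 0.2708 0.0168] yaw -3.71 f [-0.7 -0.2 -2.5] tq [ 0.08 -0.08  0.07] R 0.4403 phi 96.1 w 0.0207
```

```bash
python3 -m pendant '[[[0,0,-1.5],0,-1],[[0,0,0],0,-1]]' >/dev/null ; python3 -c "
from h import *
st()"; python3 -m pendant '[[[0,0,-2],0,-1],[[0,0,-2],0,-1],[[0,0,-2],0,-1]]' ; python3 -c "
from h import *
st()"
```

```text
t 21.2 p [0.4538 0.2707 0.0164] yaw -3.69 f [-1.  -0.5  1.3] tq [0.24 0.16 0.06] R 0.4402 phi 96.09 w 0.0205
time_s: 21.58
position: [0.4538, 0.2705, 0.0154]
tool_rot: [[0.056, 0.987, -0.151], [0.997, -0.062, -0.036], [-0.045, -0.149, -0.988]]
ft_force: [-6.4, -5.1, 22.2]
grip_width: 0.0209
t 21.57 p [0.4538 0.2705 0.0154] yaw -3.62 f [-6.4 -5.1 22.2] tq [0.21 1.43 0.27] R 0.44 phi 96.09 w 0.0209
```

```bash
python3 -m pendant '[[[0,0,0.8],0,-1],[[0,0,0],0,-1]]' 20 >/dev/null ; python3 -c "
from h import *
st()"; python3 -m pendant '[[[0,0,0],0,-0.5],[[0,0,0],0,-0.3],[[0,0,0],0,-0.1],[[0,0,0],0,0.05],[[0,0,0],0,0.05]]' ; python3 -c "
from h import *
st()"
```

```text
t 21.82 p [0.454  0.2707 0.0168] yaw -3.61 f [-0.9  0.  -2.5] tq [ 0.09 -0.17 -0.05] R 0.4401 phi 96.06 w 0.0208
time_s: 22.45
position: [0.4543, 0.2706, 0.0163]
tool_rot: [[0.056, 0.987, -0.15], [0.997, -0.063, -0.036], [-0.045, -0.147, -0.988]]
ft_force: [-0.3, -0.7, -0.3]
grip_width: 0.0448
t 22.45 p [0.4543 0.2706 0.0163] yaw -3.62 f [-0.3 -0.7 -0.3] tq [-0.02 -0.12  0.03] R 0.4401 phi 96.03 w 0.0448
```

```bash
python3 -m pendant '[[[1.5,0.3,10],0,0.1],[[3,0.7,20],0,0.2],[[6,1.4,40],0,0.5],[[6,1.4,40],0,0.8],[[0,60,40],0,1],[[0,60,20],0,1],[[0,0,0],0,1],[[0,0,0],0,1]]' ; python3 -c "
from h import *
st();grab('top','t5');grab('scene','s5');grab('wrist','w5')
crop('t5',195,190,300,280,4,'a'); crop('t5',350,180,470,250,3,'b'); crop('s5',320,230,450,330,3,'c')
H=np.zeros((600,800,3),np.uint8); 
for f,y,x in (('a',0,0),('b',0,430),('c',300,430)):
    i=cv2.imread('pics/%s.png'%f); H[y:y+i.shape[0],x:x+i.shape[1]]=i[:600-y,:800-x]
cv2.imwrite('pics/fin.png',H)"
```

```text
time_s: 23.45
position: [0.4711, 0.3874, 0.1908]
tool_rot: [[0.059, 0.988, -0.146], [0.997, -0.064, -0.034], [-0.043, -0.144, -0.989]]
ft_force: [0.1, 0.3, 0.1]
grip_width: 0.0855
t 23.45 p [0.4711 0.3874 0.1908] yaw -3.71 f [0.1 0.3 0.1] tq [-0.01 -0.04 -0.04] R 0.5552 phi 93.04 w 0.0855
```

View pics/fin.png

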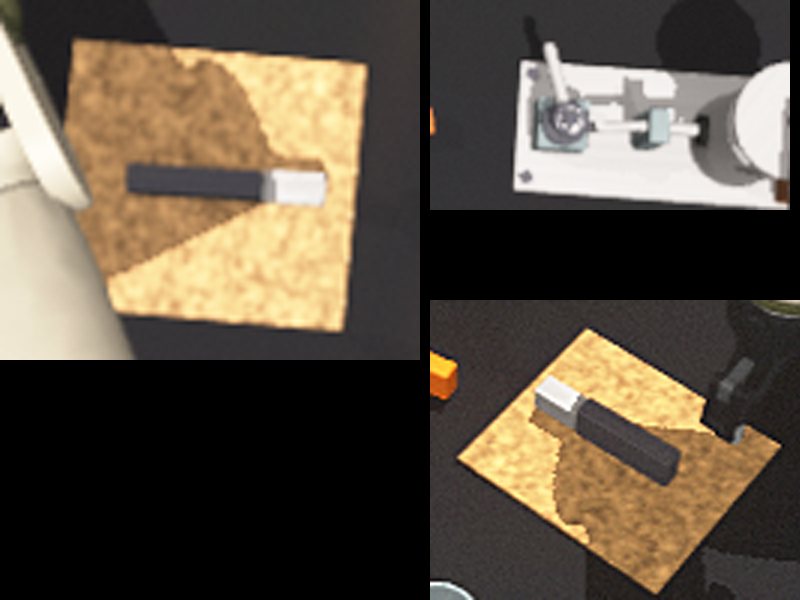

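Picture 10 shows the bar flat and upright on the mat: grip (127–265,180), socket end (326,189), mat centre about (215,185). The lever is still over at (553,60)→(565,120), and the look-alikes are unmoved. Handing in.

```bash
python3 -c "
from h import *
print(ticket.close_job())"
```

```text
the job is handed in; nothing more can be done
None
```

The clamp lever is over its dead point and stayed there, the bar is back on the mat, and the job was handed in at about 23.6 s of the 72 s.

- **Clamping:** I gripped the dark bar and pushed it onto the stub until I felt the bottom. The reaction was about 3 N, 2–3 mm deeper than my estimate of full depth. I then swung the lever clockwise with the bar. It ran free, took up at about 51°, loaded up, and went slack at about 18.5°. I stopped about 4.5° past that, short of the stop.
- **Return:** I drew the bar off and laid it on the mat with its grip centre within about 1 cm of the mat's middle.
- **Last checks:** In the final top and scene pictures the lever is over with its link straight and the bar lies flat and upright. The orange and red look-alikes, where in view, are unmoved. I did not check the bowls, jars, tamper, spoon and brush one by one.
- **Less than ideal:**
  - The push on the bar read 10–16 N, peaking at 16.6 N, so above the nominal 13 N but under the 18 N limit.
  - The tool tilted about 10° under that load and I couldn't level it. The bar therefore touched the mat on one edge, pressed briefly at about 22 N, and settled flat when released.
  - I judged the snap-over only by the lever going slack and not springing back; I did not measure the plunger.

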